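# Steady a taper mandrel in the casting tub

### The arm

A 7-joint arm with a two-finger parallel gripper is mounted at the origin on a cart in front of the work surface, level with it; the furniture and walls round the work are solid. World frame = base frame: x ahead of the robot, y to its left, z up, the work surface at z = 0. Lengths are in m, angles in degrees, forces in N, time in s.
With the tool pointing down it reaches from about 0.425 to 0.875 m from the base axis. Payload 4.7 kg.
Tool frame: the origin (TCP) lies between the finger pads; the fingertips stand 8 mm ahead of it and the grasp point (between the pads) lies 11 mm behind it; z points along the fingers, y is the line along which they close (so a half turn about z gives the same grasp; the last joint's range is limited). The gripper opens to 85 mm and grips with 20 to 120 N. Pads are 22 mm wide; open, the fingers measure 114 mm over their backs; the gripper's body (76 mm by 85 mm) begins 54 mm behind the grasp point. The pads swing forward as they close: fully open they stand 13 mm farther back than shut.
Start: joints at [-66.056, 18.392, -4.016, 83.108, 1.295, 78.541, -3.26], TCP at [0.255, 0.598, 0.239] pointing down, gripper open.
Joint ranges: [-163.93, 163.93], [-17.29, 119.83], [-79.2, 71.16], [3.27, 140.29], [-89.18, 269.18], [5.43, 117.66], [-154.24, 154.24]. Speed limits (degrees/s): [147.25, 147.25, 180, 180, 180, 180, 180].

### API

Orientations are given as [roll, pitch, yaw] about the fixed x, y, z axes, in that order (R = Rz(yaw) Ry(pitch) Rx(roll)).
In Python, from station import env, kin, viewer, telemetry gives the robot as it stands. Calls block until the motion is done:
- env.movep(position, orientation): joint-space move of the TCP to a pose.
- env.movel(position, frame=None, max_speed=0.15): straight line of the TCP; frame=None keeps the orientation; max_speed is the mean speed in m/s.
- env.set_joints(angles): joint-space move.
- env.gripper_to(opening): finger opening in m; the grip force is fixed at half the most; returns when the fingers have stopped.
- env.dwell(seconds).
- kin.solve_ik(position, orientation): joint angles nearest the present ones, or None.
- viewer.snapshot(name): name is "side" or "top"; returns the picture (384x512x3 uint8, blue, green, red); there is no depth.
- viewer.camera_params(name): a dict with "mtx" (3x3 intrinsics, pixels), "R" (3x3) and "t" (3): a world point X has camera coordinates R X + t. Camera axes: x right, y down, z forward; pixel columns grow to the right and rows downward; lengths in m; the calibration is good to about 2 mm. A picture is of the moment at which its call begins. camera_params takes no time and is no camera call.
A pose or a line that the arm cannot do raises env.MotionError and nothing moves.
- env.job_done(): hands the job in; it is judged then, once.
Readings, each from a call of its own:
- telemetry.read_time_s(): time.
- telemetry.read_joint_pos(): joint angles.
- telemetry.read_dq(): joint speeds.
- telemetry.read_effort(): joint torques, N m.
- telemetry.read_tcp_pos(): TCP position.
- telemetry.read_tool_rot(): TCP orientation.
- telemetry.read_wrist_force(): force on the tool from outside, world axes, zero at the start.
- telemetry.read_moment(): the same for the moment, N m.
- telemetry.read_gripper_width(): finger opening in m.
- telemetry.read_finger_force(): force on a finger pad.
Only numpy, scipy, OpenCV 4.12 (cv2) and the standard library are available. Lean on these libraries where they do the work, as an engineer would, in place of code of your own. Each camera call takes 0.05 s, during which the arm holds its last target. There are 200 camera calls.

### The job

Take the iron mandrel that stands on the white jar lid and set it down upright in the middle of the yellow tub, and let go of it. Then pinch the two red lock buttons of the jig's telescoping arm together to free it, pull the arm out by them until the red line of its scale stands at the mouth of the sleeve, so that the fork stands round the mandrel, and finish still holding it there against its return spring, ready for the plaster to be poured.

Things in the scene. Friction and masses are not known exactly. Their poses are not given: they have to be found in the camera images.
- mandrel: dark iron taper mandrel (a slim upright cone, 28 mm across at its flat foot, 13 mm at 95 mm up, 5 mm at the blunt top, 143 mm tall, about 0.25 kg, loose). It starts standing on a white jar lid (73 mm across, 14 mm high, fixed). Origin: centre of the foot, z up along its axis. It can be gripped round its upper half, 90 to 110 mm above the foot.
- tub_centre (a point): centre of the inner floor of the open yellow plastic tub (101 mm across at the rim, about 84 mm across inside at the floor, rim 76 mm above this point; fixed on the jig). The mandrel's foot comes here.
- boom: grip head of the jig's telescoping arm, a red button on each side. Origin midway between the buttons, 132 mm above the bench; +y: the way the arm is pulled out (sleeve to tub), z up, buttons face -x and +x. Buttons 24 mm long (y), z from -20 to +16 mm; 40 mm over both when free, 30 mm fully in. Head 30 mm long, top 23 mm above the origin. Moves only along y; 25 mm free beside each button.
- fork (a point): centre of the slot of the fork on the arm's front end, 52 mm ahead of the grip head's origin along its y and 25 mm below it. Slot 24 mm wide, open to the front; plate 6 mm thick, its underside 8 mm above the tub's rim; prongs end 20 mm ahead of this point. With the red line at the sleeve's mouth this point is right above the tub's centre.
- extension (a joint): how far the arm is pulled out, m: 0 parked, 0.080 at the stop. The red line across the arm is level with the sleeve's mouth at 0.060 (before that it is hidden in the sleeve; black lines are 5 mm apart). Unlocked, a spring draws it home with 3 N (parked) to 4.5 N (at the red line). The lock catches only at 0 and holds until both buttons are in.
- button_near (a joint): travel of the red button on the head's +x side, m: 0 out, 0.005 fully in; the barb is free of the sleeve from about 0.0035. Its spring takes 3 N to start and 8 N fully in. It comes out again when let go.
- button_far (a joint): the same for the red button on the head's -x side
- sleeve_mouth (a point): centre of the mouth of the aluminium sleeve (42 mm wide, 30 mm high, 95 mm long, fixed), edged in black; the steel arm (15 x 16 mm, scale on top and on the side) slides out of it. The parked grip head begins 4 mm ahead of it.
- splash_board: upright wooden splash board fixed on the bench left of the work: 425 mm high, 480 mm long (along x, from 390 mm ahead of the robot's axis on), 30 mm thick, its right face about at this point's y; keep arm and gripper clear of it
- cone_8: one of the spare mandrels (158 mm tall) that stand in a group on the far side of the splash board, fixed; no part of the job

How it is judged:
By the outcome, as a careful person would: the job done as asked, in the order asked, and still so for the second after the job is handed in, while the arm keeps its last pose, push and grip.
It also fails if it takes over 51 s, if anything falls off the work surface, if the arm or the gripper's body presses on something with over 40 N, if the wrist force passes 120 N, or if a joint passes its speed limit or range.

## Working session

There is one attempt and no reset: what is moved stays moved. The work goes in short steps, each a Python script; the robot and the scene stay as the last script left them, time stands still between calls to the robot, and variables do not carry over. Pictures are saved under pics/ and viewed, at most 10 in all, crops included, and the job is handed in when it is done.

```bash
mkdir -p pics; ls
python3 - <<'E'
from station import env,kin,viewer,telemetry
import cv2
for n in("side","top"):
    cv2.imwrite(f"pics/{n}0.png",cv2.resize(viewer.snapshot(n),(800,600),interpolation=cv2.INTER_CUBIC))
    c=viewer.camera_params(n);print(n,c["mtx"],c["R"],c["t"],-c["R"].T@c["t"])
print(telemetry.read_tool_rot(),telemetry.read_gripper_width(),telemetry.read_time_s())
E
```

```text
pics
side [[422.42561163   0.         253.04126886]
 [  0.         422.42561163 189.14032832]
 [  0.           0.           1.        ]] [[ 0.97370021  0.22782561  0.00184063]
 [ 0.15085441 -0.63863795 -0.75457572]
 [-0.17073618  0.73500821 -0.6562104 ]] [-0.53372206 -0.05544821  1.2277316 ] [ 0.7376681  -0.81620858  0.76479276]
top [[383.18428114   0.         251.12767026]
 [  0.         383.18428114 188.49545835]
 [  0.           0.           1.        ]] [[ 0.00177944 -0.99994658 -0.01018218]
 [-0.99848273 -0.00121625 -0.05505239]
 [ 0.05503706  0.0102647  -0.99843155]] [-0.06435119  0.55577242  1.01226137] [ 0.49933178 -0.07406235  1.04061505]
[-1.79900845e+02  4.22310617e-03  1.56867455e+02] 0.08512720906605546 0.1
```

View pics/side0.png

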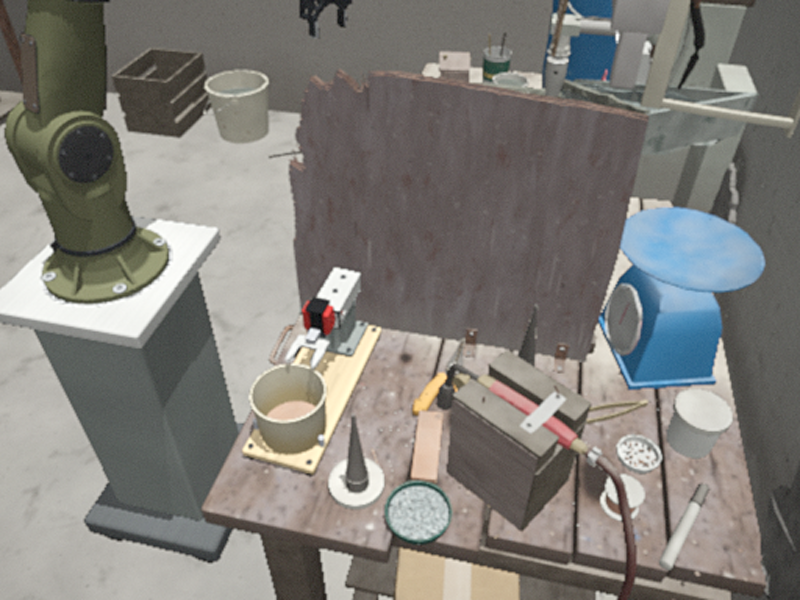

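View pics/top0.png

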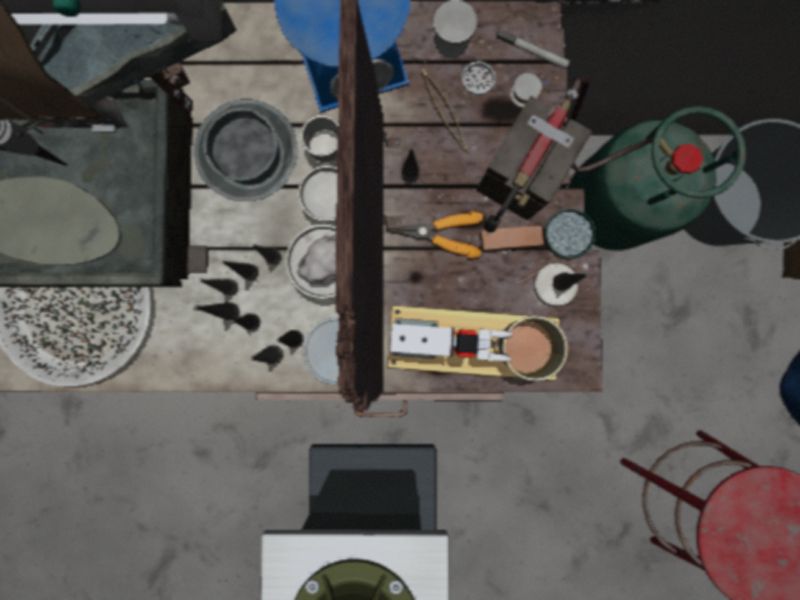

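The side view shows the jig at (310,370), with the tub at (288,410) and the mandrel on its lid at (356,460). The top view shows the lid at (556,284), the tub at (533,348) and the head at (467,343). The sleeve points along world -y. I'll take closer crops next.

Run:
```python
import cv2
from station import viewer
s=viewer.snapshot("side");t=viewer.snapshot("top");cv2.imwrite("pics/rs.png",s);cv2.imwrite("pics/rt.png",t)
cv2.imwrite("pics/cs.png",cv2.resize(s[165:330,150:260],None,fx=3.6,fy=3.6,interpolation=cv2.INTER_CUBIC))
cv2.imwrite("pics/ct.png",cv2.resize(t[165:255,245:385],None,fx=5.7,fy=5.7,interpolation=cv2.INTER_CUBIC))
```

```text
(no output)
```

View pics/cs.png

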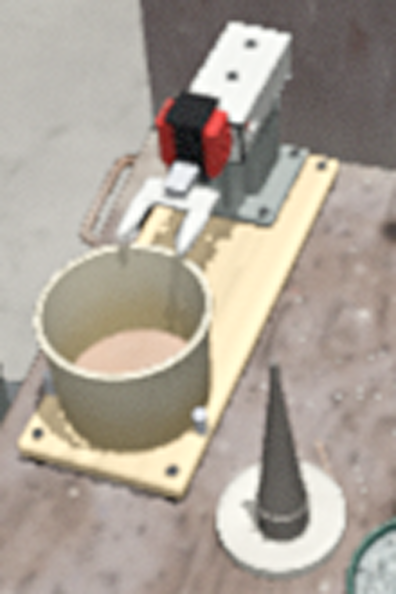

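View pics/ct.png

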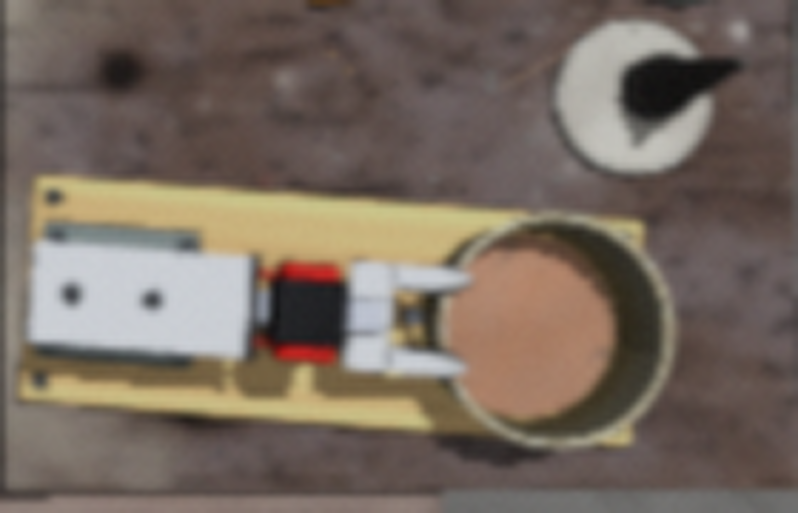

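The side crop shows the mandrel foot at (283,522), its tip at (275,367) and the tub rim centre at (124,312). The top crop shows the foot at (648,92), the tip at (740,65), the rim centre at (557,330) and the head's top at (309,312). The jig is turned about 4°.

```bash
cat > h.py <<'E'
import numpy as np
from station import env,kin,viewer,telemetry
C={n:viewer.camera_params(n) for n in("side","top")}
def onz(n,uv,z):
    c=C[n];d=c["R"].T@np.linalg.solve(c["mtx"],[*uv,1.]);o=-c["R"].T@c["t"]
    return o+d*(z-o[2])/d[2]
def cs(u,v):return((u+.5)/3.6-.5+150,(v+.5)/3.6-.5+165)
def ct(u,v):return((u+.5)/5.7-.5+245,(v+.5)/5.7-.5+165)
E
python3 - <<'E'
from h import *
np.set_printoptions(precision=4,suppress=True)
for k,s,t,z in[("foot",(283,522),(648,92),.014),("tip",(275,367),(740,65),.157),("rim",(124,312),(557,330),.096),("headtop",(192,110),(309,312),.155),("lid",(281,517),(635,97),.014)]:
    print(k,onz("side",cs(*s),z),onz("top",ct(*t),z))
a,b=[onz("top",ct(*p),.19) for p in((35,240),(257,255))];print(np.degrees(np.arctan2(*(b-a)[:2])))
a,b=[onz("top",ct(*p),.02) for p in((38,178),(643,222))];print(b-a,np.degrees(np.arctan2(*(b-a)[:2])))
print(onz("top",ct(5,300),.0))
E
```

```text
foot [ 0.5784 -0.3515  0.014 ] [ 0.5771 -0.3505  0.014 ]
tip [ 0.5806 -0.3547  0.157 ] [ 0.5773 -0.3493  0.157 ]
rim [ 0.4697 -0.2901  0.096 ] [ 0.4682 -0.288   0.096 ]
headtop [ 0.4781 -0.1775  0.155 ] [ 0.4772 -0.1748  0.155 ]
lid [ 0.5764 -0.3486  0.014 ] [ 0.5747 -0.3444  0.014 ]
-176.2365500794456
[-0.0201 -0.2818  0.    ] -175.9196957035384
[ 0.4787 -0.0482  0.    ]
```

```bash
cat >> h.py <<'E'
np.set_printoptions(precision=4,suppress=True)
Y=[180,0,86.1]; M=[.578,-.351]; T=np.array([.469,-.289]); H=np.array([.4775,-.176]); D=np.array([-.068,-.9977])
E
python3 - <<'E'
from h import *
env.movel([.255,.598,.57],max_speed=.3)
print(telemetry.read_joint_pos(),telemetry.read_tcp_pos())
q=kin.solve_ik([*M,.57],Y);print(q)
q=np.array(q)
if abs(q[6])<140 and abs(q[2])<40 and abs(q[4])<60:
    env.set_joints(q)
    env.movel([*M,.26],max_speed=.3)
    import cv2
    s=viewer.snapshot("side")
    cv2.imwrite("pics/a.png",cv2.resize(s[60:340,100:380],(600,600)))
    print(telemetry.read_tcp_pos(),telemetry.read_tool_rot(),telemetry.read_time_s())
E
```

```text
Traceback (most recent call last):
station.MotionError: the arm cannot follow that straight line within its joint ranges
```

Run:
```python
from h import *
r0=telemetry.read_tool_rot()
for s in(1,.85,.7):
  for z in(.45,.5,.55,.6):
    q=kin.solve_ik([.255*s,.598*s,z],r0);q2=kin.solve_ik([.469+.1*(s-.85),-.289*s-.04,z],Y)
    print(s,z,None if q is None else np.array(q),None if q2 is None else np.array(q2))
```

```text
1 0.45 [-66.8419  18.6129  -3.552   59.1182   1.1609 102.3676  -3.0962] [ -6.9925  12.0251  48.2373  71.324   -9.0929 100.4706  35.0464]
1 0.5 [-67.1815  20.595   -3.3825  50.7057   1.257  108.7958  -3.0796] [ 15.2803  11.4443  21.0102  63.0532  -4.2484 106.2029  30.8208]
1 0.55 [-67.7111  23.831   -3.0141  40.2159   1.3557 116.0439  -3.0097] [ 15.9056  14.0133  22.3024  54.2487  -5.7145 112.6477  31.5001]
1 0.6 None None
0.85 0.45 [-65.9028   5.8622  -4.2045  74.3736   0.4366  99.8474  -3.1463] [-6.8247  5.2818 39.2431 76.2397 -3.3864 99.6486 27.8308]
0.85 0.5 [-66.1383   7.2816  -4.1205  67.0766   0.5431 105.7276  -3.2141] [ 14.2398   6.4374  16.5006  68.3036  -1.8939 105.514   26.2352]
0.85 0.55 [-66.4422   9.483   -4.0594  58.667    0.7212 111.9396  -3.3126] [ 14.4521   8.7274  17.4923  59.9652  -2.8132 111.6814  26.814 ]
0.85 0.6 None None
0.7 0.45 [-65.0474  -6.0846  -4.6281  86.2828  -0.4957  99.8496  -2.8688] [ 2.1709  0.242  23.204  80.2855 -0.0967 99.492  21.4587]
0.7 0.5 [-65.1846  -4.7403  -4.5755  79.3362  -0.3903 105.4565  -2.9831] [ 11.6925   1.9349  14.0489  72.89    -0.4867 105.2324  21.7059]
0.7 0.55 [-65.3561  -2.7583  -4.5782  71.5995  -0.2347 111.2177  -3.1487] [ 11.3329   4.0644  15.2515  64.8674  -1.146  111.207   22.2333]
0.7 0.6 [-65.5638  -0.0395  -4.6757  62.8278  -0.0026 117.2794  -3.3756] [ 11.0134   7.1263  17.1891  55.5514  -2.3714 117.6173  23.0777]
```

Run:
```python
from h import *
import cv2
env.movel([.255*.87,.598*.87,.545],max_speed=.3)
q=np.array(telemetry.read_joint_pos());q[0]=30;q[6]=24
env.set_joints(q);print(telemetry.read_tcp_pos(),telemetry.read_tool_rot(),telemetry.read_time_s())
print(np.array(kin.solve_ik([*M,.26],Y)))
env.movep([*M,.26],Y)
s=viewer.snapshot("side")
cv2.imwrite("pics/a.png",cv2.resize(s[60:340,100:380],(600,600)))
print(telemetry.read_tcp_pos(),telemetry.read_tool_rot(),telemetry.read_joint_pos(),telemetry.read_time_s())
```

```text
[ 0.4913 -0.2803  0.5434] [-179.8856   -0.0721   87.5081] 4.375
[31.4661 21.1372 -3.3071 77.1529  1.2045 81.7439 24.308 ]
[ 0.5789 -0.3512  0.2626] [179.7955   0.092   86.1204] [31.4527 21.0311 -3.3174 77.0059  1.2013 81.7726 24.3092] 5.5917
```

View pics/a.png

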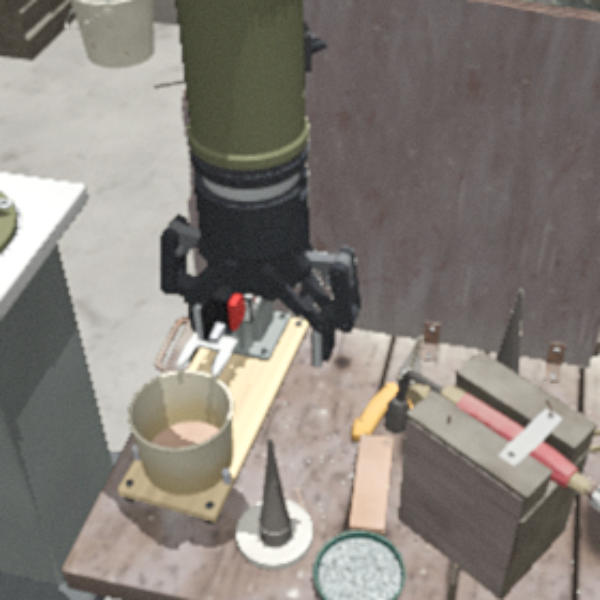

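The gripper is open above the mandrel, whose tip is at (270,440). The fingers are at about (200,320) and (325,345), with nothing in the way.

Run:
```python
from h import *
import cv2
env.movel([*M,.107],max_speed=.12)
print(telemetry.read_tcp_pos())
env.gripper_to(.0)
print(telemetry.read_gripper_width(),telemetry.read_finger_force(),telemetry.read_wrist_force(),telemetry.read_tcp_pos())
p=telemetry.read_tcp_pos()
env.movel([p[0],p[1],p[2]+.115],max_speed=.15)
env.dwell(.2);s=viewer.snapshot("side")
cv2.imwrite("pics/b.png",cv2.resize(s[130:330,120:320],(600,600)))
print(telemetry.read_gripper_width(),telemetry.read_wrist_force(),telemetry.read_time_s(),telemetry.read_tcp_pos())
```

```text
[ 0.5786 -0.3513  0.1081]
0.011202384173982467 58.269740369869396 [ 0.5616 -0.3917  0.7743] [ 0.5783 -0.351   0.1072]
0.011344583116228515 [-0.0154 -0.0007 -2.7622] 8.8583 [ 0.5779 -0.3508  0.2211]
```

View pics/b.png

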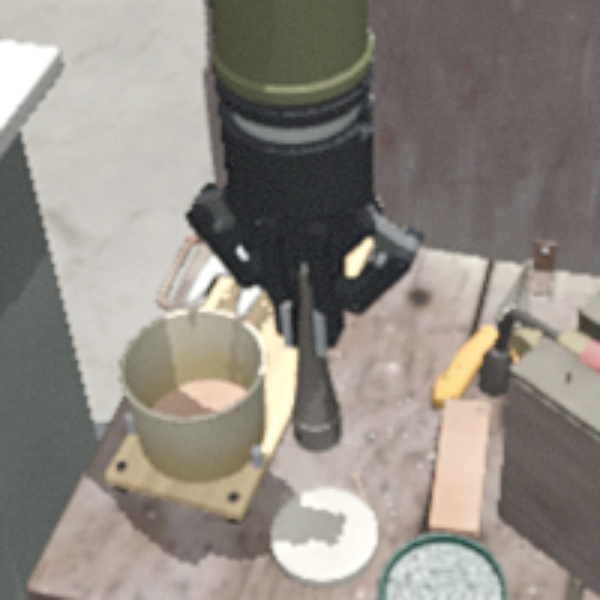

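The mandrel hangs in the grip, upright and clear of the lid, with its foot at about (318,436) and tip at (304,266). I'll check its tilt and offset, then place it.

Run:
```python
from h import *
f=lambda u,v:((u+.5)/3-.5+120,(v+.5)/3-.5+130)
print(onz("side",f(318,436),.128),onz("side",f(304,266),.271))
# place
tcp=np.array(telemetry.read_tcp_pos())
env.movel([*T,tcp[2]],max_speed=.15)
env.movel([*T,.107+.006+.004],max_speed=.15)
print(telemetry.read_tcp_pos(),telemetry.read_wrist_force(),telemetry.read_time_s())
import cv2
a=viewer.snapshot("side");b=viewer.snapshot("top")
cv2.imwrite("pics/c.png",np.hstack([cv2.resize(a[160:300,140:240],(420,588),interpolation=2),cv2.resize(b[180:250,300:345],(378,588),interpolation=2)]))
```

```text
[ 0.5779 -0.3519  0.128 ] [ 0.5745 -0.3467  0.271 ]
[ 0.4697 -0.2894  0.1178] [ 0.2007 -0.6141 -2.4939] 10.6917
```

View pics/c.png

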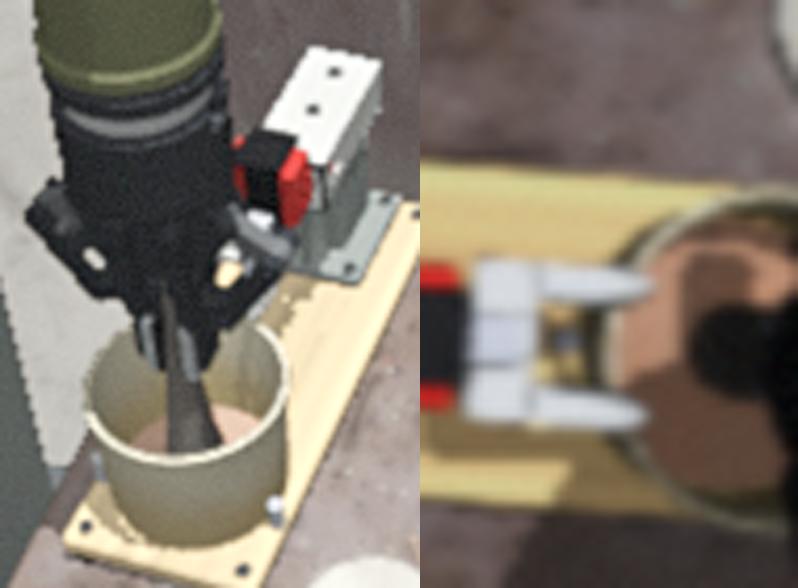

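The mandrel is inside the tub. In the top view its foot is at about (735,350), close to the tub's middle. I'll lower it until it touches and let go.

Run:
```python
from h import *
import cv2
f0=telemetry.read_wrist_force()[2];z=.117
while z>.104:
    z-=.0015; env.movel([*T,z],max_speed=.03)
    d=telemetry.read_wrist_force()[2]-f0
    if d>2: break
p=telemetry.read_tcp_pos();print(z,d,p)
env.gripper_to(.05)
p=telemetry.read_tcp_pos();env.movel([p[0],p[1],.29],max_speed=.2)
env.movep([*(H+.0*D),.30],Y)
a=viewer.snapshot("side");b=viewer.snapshot("top")
cv2.imwrite("pics/d.png",np.hstack([cv2.resize(a[160:300,140:240],(420,588),interpolation=2),cv2.resize(b[180:250,300:345],(378,588),interpolation=2)]))
print(telemetry.read_tcp_pos(),telemetry.read_gripper_width(),telemetry.read_wrist_force(),telemetry.read_joint_pos(),telemetry.read_time_s())
```

```text
0.1125 8.085903874707917 [ 0.4697 -0.2893  0.1136]
[ 0.4768 -0.1771  0.2991] 0.049861434295540685 [ 0.6188  0.0977 -0.0662] [26.3687  0.2711 -9.0161 97.1573  0.073  82.6667 13.3398] 13.6667
```

View pics/d.png

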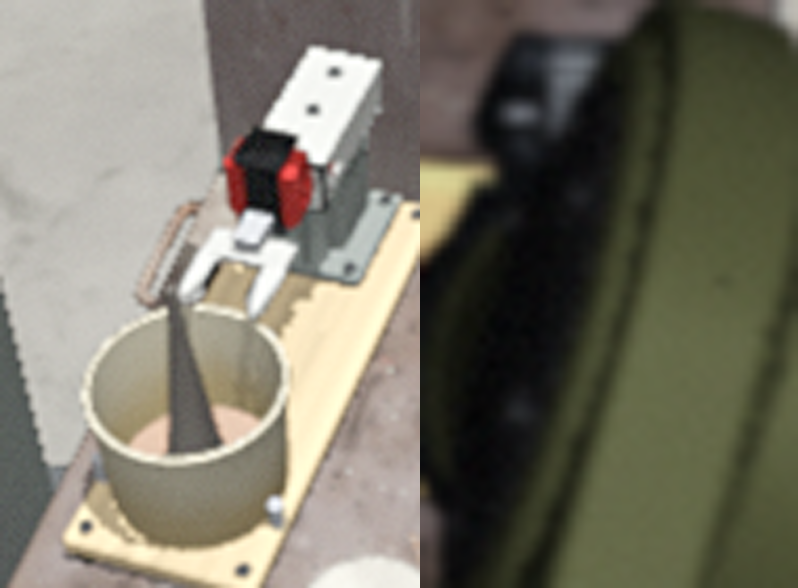

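The mandrel stands upright and released in the tub, its tip at about (174,290). The head is parked at (265,165). I'll check the mandrel's position, then grip the buttons and pull.

Run:
```python
from h import *
f=lambda u,v:((u+.5)/4.2-.5+140,(v+.5)/4.2-.5+160)
print("tip",onz("side",f(174,292),.162),"foot",onz("side",f(195,441),.02))
env.gripper_to(.058)
off=np.array([.0005,.0008])
env.movel([*(H+off),.118],max_speed=.12)
print(telemetry.read_tcp_pos(),telemetry.read_wrist_force())
env.gripper_to(0.)
env.dwell(.2)
print(telemetry.read_gripper_width(),telemetry.read_finger_force(),telemetry.read_tcp_pos(),telemetry.read_wrist_force(),telemetry.read_time_s())
```

```text
tip [ 0.4707 -0.2898  0.162 ] foot [ 0.457  -0.2658  0.02  ]
[ 0.4786 -0.1754  0.1188] [-0.5743  0.4384 -1.2873]
0.02846109077646523 60.32762825489044 [ 0.4787 -0.1753  0.1195] [-1.1199  0.421   5.8931] 16.15
```

Run:
```python
from h import *
import cv2
p0=np.array(telemetry.read_tcp_pos());c0=np.array([.4780,-.1754,.118])
for s in(.02,.058):
    env.movel([*(c0[:2]+s*D),.118],max_speed=.04)
    p=np.array(telemetry.read_tcp_pos());print((p-p0)[:2]@D,p,telemetry.read_wrist_force(),telemetry.read_gripper_width())
env.dwell(.3)
p=np.array(telemetry.read_tcp_pos());e=(p-p0)[:2]@D
env.movel([*(c0[:2]+(.058+.060-e)*D),.118],max_speed=.02);env.dwell(.3)
p=np.array(telemetry.read_tcp_pos());print((p-p0)[:2]@D,p,telemetry.read_wrist_force(),telemetry.read_gripper_width(),telemetry.read_time_s())
ims=[viewer.snapshot("side").astype(float) for _ in range(4)]
a=np.mean(ims,0).astype(np.uint8);b=viewer.snapshot("top")
cv2.imwrite("pics/ra.png",a);cv2.imwrite("pics/rb.png",b)
cv2.imwrite("pics/e.png",cv2.resize(a[160:235,155:255],(800,600),interpolation=2))
```

```text
0.019209118733850384 [ 0.4772 -0.1945  0.1195] [-2.8541  2.832   6.9744] 0.028839044803623995
0.05683393323777175 [ 0.4744 -0.232   0.1195] [-3.6343  4.1712  8.309 ] 0.028710397602510266
0.060025213613864196 [ 0.4742 -0.2352  0.1195] [-3.0603  4.3667  7.7847] 0.02867960874507066 18.8167
```

View pics/e.png

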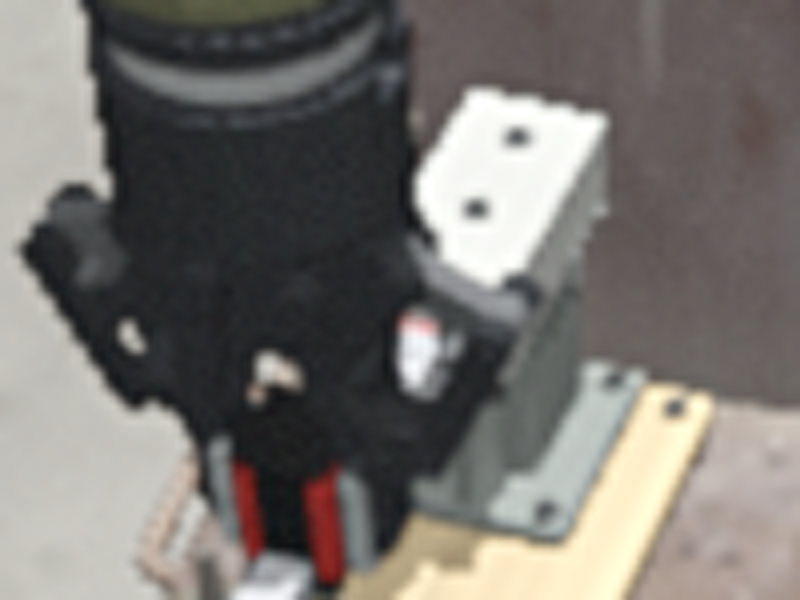

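Through the gap between the fingers the red line shows at (418,325), right by the sleeve's mouth. I'll check it against the geometry and look at the top view.

Run:
```python
from h import *
import cv2
e=lambda u,v:((u+.5)/8-.5+155,(v+.5)/8-.5+160)
for z in(.132,.14):
    p=onz("side",e(418,325),z);print(p,(p[:2]-H)@D)
a=cv2.imread("pics/ra.png");b=cv2.imread("pics/rb.png")
c0=cv2.resize(cv2.imread("pics/ra.png")[194:212,200:222],(440,360),interpolation=0)
c1=cv2.resize(b[190:240,270:350],(800,500),interpolation=2)[:, :360]
c1=cv2.resize(b[195:240,285:345],(360,270),interpolation=2);c1=np.vstack([c1,np.zeros((90,360,3),np.uint8)])
c2=cv2.resize(a[160:300,140:240],(257,360),interpolation=2)
cv2.imwrite("pics/f.png",np.vstack([np.hstack([c0,c1]),np.hstack([cv2.resize(c2,(171,240)),np.zeros((240,629,3),np.uint8)])]))
```

```text
[ 0.4818 -0.1673  0.132 ] -0.008983897520286775
[ 0.4851 -0.1755  0.14  ] -0.0010188434340889455
```

View pics/f.png

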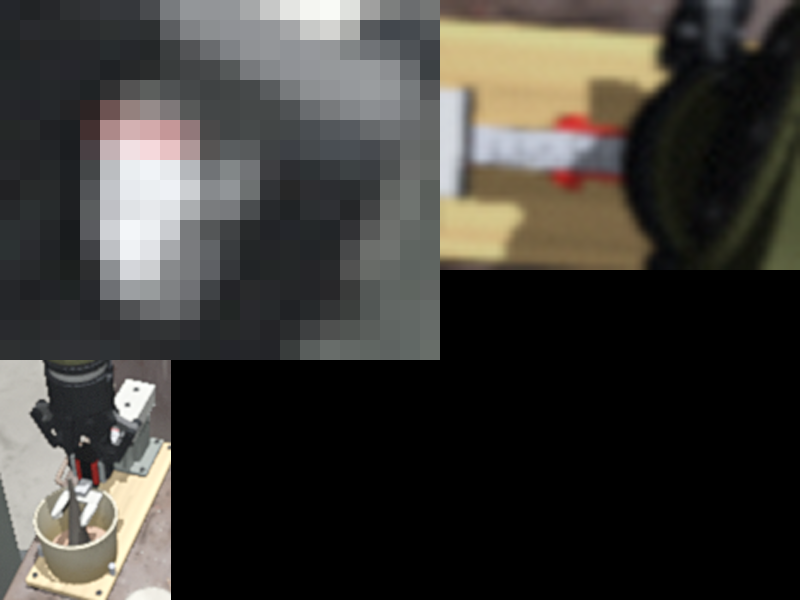

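Run:
```python
from h import *
import cv2
b=np.mean([viewer.snapshot("top").astype(float) for _ in range(8)],0)
a=np.mean([viewer.snapshot("side").astype(float) for _ in range(8)],0)
cv2.imwrite("pics/rb.png",b);cv2.imwrite("pics/ra.png",a)
red=lambda i:i[...,2]-(i[...,0]+i[...,1])/2
print("top red");print(red(b)[213:227,286:318].astype(int))
print("top G");print(b[213:227,286:318,1].astype(int))
print("side red");print(red(a)[195:212,203:214].astype(int));print("side G");print(a[195:212,203:214,1].astype(int))
def pr(n,X):
    c=C[n];x=c["mtx"]@(c["R"]@X+c["t"]);return x[:2]/x[2]
X=np.array([-D[1],D[0]])  # world +x-ish lateral
for s in(-.019,-.009,0,.01,.02):
  for z in(.14,):
    print(s,[ (pr(n,np.array([*(H+s*D+l*X),z]))).round(1) for n in("top","side") for l in(-.0075,.0075)])
print(telemetry.read_time_s(),telemetry.read_tcp_pos())
```

```text
top red
[[ -6  -6  -6   2  30  49  55  55  55  55  55  56  56  55  56  56  55  56
   56  59  65  70  68  58  41  32  33  33  33  32  30  23]
 [ -6  -6  -5   4  35  51  55  55  55  55  56  56  55  55  56  55  56  59
   67  86 109 122 113  86  49  35  34  34  33  31  25  14]
 [ -6  -6  -5   3  26  36  38  40  43  45  46  48  50  50  51  52  53  64
   95 133 151 155 144 113  76  59  57  51  42  33  20   7]
 [ -6  -6  -6  -3   0   0   1   4   9  11  12  16  20  24  27  28  30  41
   68  93 105 114 119 115 108 103  98  86  64  43  20   4]
 [ -6  -6  -6  -4  -8 -11 -11  -9  -8  -8  -8  -8  -7  -6  -4  -4  -3  -1
    4  11  17  26  32  38  50  61  58  53  44  33  15   2]
 [ -6  -6  -5   0  -5 -11 -11 -11 -11 -12 -12 -11 -12 -12 -12 -11 -11 -11
  -11 -10  -8  -7  -6  -5   0   4   3   3   3   3   2  -1]
 [ -6  -6  -6  -4  -7 -11 -12 -11 -12 -12 -12 -11 -12 -12 -12 -11 -12 -12
  -12 -11 -11 -11 -11 -10  -9  -7  -7  -7  -6  -4  -2  -1]
 [ -6  -6  -6  -5  -9 -11 -12 -12 -11 -11 -12 -11 -11 -12 -11 -12 -11 -12
  -11 -12 -11 -10  -9  -9  -8  -7  -7  -7  -6  -3  -2  -1]
 [ -6  -6  -5  -2  -4  -8  -
[... 4012 characters left out ...]
 39  38]
 [ 51  48  47  49  47  42  38  39  39  40  36]]
-0.019 [array([290.3, 221.7]), array([290.7, 215.3]), array([203.5, 193.6]), array([209.8, 195. ])]
-0.009 [array([294.5, 222. ]), array([294.9, 215.6]), array([201.8, 196.5]), array([208.2, 197.8])]
0 [array([298.4, 222.2]), array([298.8, 215.8]), array([200.3, 199.1]), array([206.6, 200.5])]
0.01 [array([302.6, 222.5]), array([303. , 216.1]), array([198.5, 202.1]), array([204.9, 203.5])]
0.02 [array([306.9, 222.9]), array([307.3, 216.4]), array([196.7, 205.1]), array([203.2, 206.5])]
19.8667 [ 0.4742 -0.2352  0.1195][ WARN:0@14.078] global loadsave.cpp:1063 imwrite_ Unsupported depth image for selected encoder is fallbacked to CV_8U.
```

The line geometry fits an extension of about 60 mm. As an independent check, I'll register the fork plate between the parked and current side images.

Run:
```python
from h import *
import cv2
p=cv2.imread("pics/rs.png").astype(np.float32);a=cv2.imread("pics/ra.png").astype(np.float32)
c=C["side"]
def Hm(z,o):  # plane (x,y)+o -> pixel
    P=c["mtx"]@np.c_[c["R"],c["t"]];return np.c_[P[:,0],P[:,1],P[:,2]*z+P[:,3]]@np.array([[1,0,o[0]],[0,1,o[1]],[0,0,1.]])
X=np.array([-D[1],D[0]]);res={}
def prof(img,z,s0,n=120,l0=.011,l1=.022):
    # unwarp plate plane on jig axes: rows = along D (1 mm = 2 px), cols lateral
    s=np.arange(n)*.0005+s0;l=np.arange(l0,l1,.0005)
    S,L=np.meshgrid(s,l,indexing="ij");W=H+S[...,None]*D+L[...,None]*X
    uv=Hm(z,[0,0])@np.r_[W.reshape(-1,2).T,np.ones((1,S.size))];uv=(uv[:2]/uv[2]).reshape(2,*S.shape).astype(np.float32)
    return cv2.remap(img,uv[0],uv[1],cv2.INTER_CUBIC).min(2)
for l0,l1 in((.010,.018),(.012,.022)):
    t=prof(p,.11,.04,80,l0,l1)          # parked right prong, s .040-.080
    errs=[]
    for e in np.arange(.05,.0705,.0005):
        g=prof(a,.11,.04+e,80,l0,l1); errs.append(cv2.matchTemplate(g,t,cv2.TM_CCOEFF_NORMED)[0,0])
    i=int(np.argmax(errs));print(.05+.0005*i,np.round(errs[::2],3))
    # tip-edge profiles
    print(prof(p,.11,.05,60,l0,l1).mean(1)[::3].astype(int));print(prof(a,.11,.11,60,l0,l1).mean(1)[::3].astype(int))
```

```text
0.0635 [0.574 0.583 0.594 0.61  0.631 0.658 0.691 0.726 0.76  0.791 0.817 0.837
 0.851 0.859 0.86  0.855 0.845 0.833 0.818 0.802 0.784]
[227 222 220 214 211 207 204 201 200 196 193 186 178 165 163 175 192 199
 180 148]
[233 231 227 224 223 222 215 212 208 204 197 186 172 157 142 125 110  94
  87  88]
0.063 [0.513 0.519 0.534 0.562 0.6   0.649 0.704 0.759 0.809 0.854 0.889 0.914
 0.929 0.934 0.928 0.914 0.893 0.87  0.845 0.818 0.791]
[244 242 240 239 236 232 230 228 226 221 216 211 204 191 181 176 178 175
 160 139]
[247 246 245 242 240 238 235 232 229 224 220 214 207 200 185 162 133 102
  81  78]
```

Run:
```python
from h import *
print(telemetry.read_tcp_pos(),telemetry.read_gripper_width(),telemetry.read_wrist_force())
print(env.job_done())
```

```text
[ 0.4742 -0.2352  0.1195] 0.0286408043792783 [-3.4235  4.5933  8.2669]
the job is handed in; nothing more can be done
None
```

I handed the job in after about 20 s: the mandrel stands upright and released in the middle of the tub, and the gripper holds the unlocked arm out about 60 mm, with the red line at the sleeve's mouth (to within about 1 mm by the images) and the fork round the mandrel; the judge's verdict was not shown.

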